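Find the loaded specimen case and seat it on the microscope stage base

ROBOT

A 6-joint arm with a two-finger parallel gripper is mounted at the origin on the work surface. World frame = base frame: x ahead of the robot, y to its left, z up, the work surface at z = 0. Lengths are in m, angles in rad, forces in N, time in s.
With the tool pointing down it reaches from about 0.275 to 1 m from the base axis. Payload 8.4 kg.
Tool frame: the origin (TCP) lies between the finger pads; the fingertips stand 8 mm ahead of it and the grasp point (between the pads) lies 11 mm behind it; z points along the fingers, y is the direction in which the jaws open and shut (so a half turn about z gives the same grasp; the last joint's range is limited). The gripper opens to 85 mm and grips with 20 to 120 N. Pads are 22 mm wide; open, the fingers measure 114 mm over their backs; the gripper's body (76 mm by 85 mm) begins 54 mm behind the grasp point. The pads swing forward as they close: fully open they stand 13 mm farther back than shut.
Start: joints at [-1.35, 0.353, 1.633, -0, 1.155, -0.002], TCP at [0.138, -0.61, 0.239] pointing down, gripper open.
Joint ranges: [-2.63, 2.63], [-0.92, 2.1], [0.06, 2.66], [-1.3, 4.44], [0, 2.69], [-3.02, 3.02]. Speed limits (rad/s): [2.22, 2.22, 2.79, 3.14, 3.14, 3.14].

INTERFACE

Orientations are given as a unit quaternion [w, x, y, z].
In Python, from plant import get_obs, get_image, sign_off gives the robot as it stands. The module is installed in compiled form; this text tells all that it offers.
- The arm moves only by the tool servo_tool, never from a script. Its argument "steps" is a list of rows, each an object with "travel": the shift along the world's x, y, z scaled (see below), a list of three; "rotation": the turn, a rotation vector about the world's x, y, z scaled (see below), a list of three. A call has 1 to 10 rows; each row shifts and turns the commanded pose from where the row before left it; what a row does not reach is not made up. The controller multiplies each number of a shift by 30 mm and each number of a turn by 0.15 rad. A row lasts 1/8 s, in which the tool goes at most 62.5 mm and 10.7 degrees, less where a joint would pass 70% of its speed; a pose out of reach is approached as far as the arm can. A call with a number of a shift or a turn outside -1 to 1 is refused whole. A call with a gripper value outside its range is refused whole. "jaw" is the closure, from 0 (fully open) to 1 (shut), set as the call begins (left out, the last holds). The fingers move at their own pace and stop on an object; "grip_force" is the grip in N (left out, the last holds). Time passes only in rows, so rows that do not move let the fingers close. It gives the time, the measured TCP pose, the force and the opening at its end, in the units of the state.
- get_obs(): the state, without advancing time (a new reading comes with each control period).
- get_image(name): name is "side" or "top"; returns a dict with "frame" (480x640x3 uint8, blue, green, red), "K" (3x3 intrinsics, pixels), "xyz" and "orientation" of the camera in the world. Camera axes: x right, y down, z forward; pixel columns grow to the right and rows downward; lengths in m; the calibration is good to about 2 mm. A picture is of the moment at which its call begins. There is no depth.
- sign_off(): hands the job in, once; it reports no verdict.
The state is a dict: "clock": time; "joint_pos": joint angles; "joint_velocities": joint speeds; "tau": joint torques, N m; "eef_pos": TCP position; "eef_rot": TCP orientation; "force": force on the tool from outside, world axes, zero at the start; "torque": the same for the moment, N m; "width": finger opening in m.
Only numpy, scipy, OpenCV 4.12 (cv2) and the standard library are available. Lean on these libraries where they do the work, as an engineer would, in place of code of your own. Each camera call takes 0.05 s, during which the arm holds its last target.

TASK

One of the three closed specimen cases in the sloping rack holds a rock specimen, and the other two are empty; you can only tell by how heavy they feel when lifted. Set the loaded case gently on the white stage base, upright with all three ball feet fully settled in their seats (orange stripe of the lid at the same end as the orange stripe of the base), and let go; both empty cases must end standing properly in slots of the rack. Do not tip any case over or shift the other things on the desk.

Things in the scene. Friction and masses are not known exactly. Their poses are not given: they have to be found in the camera images.
- case_1: one of three identical closed cases: aluminium box 90 (x) x 84 (y) mm, underside at z = 18 mm; grey lid 94 x 88 mm, top at z = 68 mm; black upright grip fin on the lid, 14 mm thick (x), 60 mm long (y), from z = 68 to 112 mm, centred. Origin: centre of the case, level with the bottom of its feet; z runs up the case through the fin. An orange stripe on the lid marks the +x end
- case_2: same as case_1. On the underside of every case are three steel ball feet 16 mm across, ball centres at z = 8 mm: a single one at (x 36, y 0) mm under the striped end and two at (x -36, y +32) and (x -36, y -32) mm
- case_3: same as case_1. An empty case weighs about 0.16 kg, the loaded one 0.46 to 0.60 kg with its load roughly central (it can shift 2 mm inside); nothing outside shows which of the three is loaded, and it differs from run to run
- shelf: blue shelf of the sloping rack (fixed). Origin: middle of its top surface, where the feet stand; z is square to the surface and leans 30 degrees from vertical towards the robot, y runs along the row of slots, x up the slope, away from the robot. Three slots at y = +104, 0, -104 mm, x = 0; each case starts there, slid down 4 mm against the low fence (x = -4 mm), its axes along the shelf's
- rack: the dark steel foot frame under the blue shelf, fixed to the desk; origin on the desk 50 mm below the shelf's. The shelf is 316 mm wide; slots are 100 mm wide between 4 mm dividers; dividers and the fence along the low (robot) side, inner face at shelf x = -49 mm, stand 34 mm above the shelf surface (the fence then flares 9 mm outwards over 8 mm more); open above and at the high side
- base: white stage base fixed to the desk, 140 (x) x 120 (y) x 22 mm, origin at the centre of its underside, z up. Three brass seats on top, for the feet of a case: six-sided cone cup at (x 36, y 0) mm, V groove at (-36, +32) pointing at the cup, flat pad at (-36, -32). An orange stripe marks the cup's end (+x)
- seat (a point): point 30 mm above the desk over the base's centre: the origin of a fully seated case, whose x axis is then along the base's x. The pad's top is at this height. Cup and groove are 21 mm wide at the mouth, rims 10 mm above this point, walls 30 degrees from vertical: they draw in a foot that arrives up to about 7 mm off
- phone: grey smartphone lying flat, 75 x 150 x 9 mm; a bystander, origin at the centre of its underside
- jar: jar with a white cap, 60 mm across, 95 mm tall, standing; a bystander, origin at the centre of its underside
- notebook: red notebook lying flat, 150 x 210 x 16 mm; a bystander, origin at the centre of its underside
- mouse: black computer mouse, 105 x 62 x 30 mm; a bystander, origin at the centre of its underside
Not all that is in view belongs to the job. Leave any green look-alike of the base alone.

How it is judged:
At the end, for the whole second after the job is handed in: Loaded case at rest on the base (over 3.6 N on it), origin within 4 mm of the seat point, upright within 0.03 rad, x along the base's x within 0.05 rad; both empty cases at rest on the shelf, feet within 6 mm of it, within 20 mm of the slots' line, square to it within 0.1 rad (((distance between case_1 and seat below 0.004 m and angle between case_1's own z axis and vertical below 0.03 rad and angle between the x axis of case_1 and the x axis of base, either way round below 0.05 rad and contact force between case_1 and base above 3.6 N and linear speed of each of case_1, case_2, case_3 below 0.02 m/s and angular speed of each of case_1, case_2, case_3 below 0.2 rad/s and x of case_2 in the frame of shelf between -0.02 and 0.02 m and y of case_2 in the frame of shelf between -0.13 and 0.13 m and z of case_2 in the frame of shelf between -0.006 and 0.006 m and angle between the z axis of each of case_2, case_3 and the z axis of shelf, either way round below 0.1 rad and x of case_3 in the frame of shelf between -0.02 and 0.02 m and y of case_3 in the frame of shelf between -0.13 and 0.13 m and z of case_3 in the frame of shelf between -0.006 and 0.006 m) or (distance between case_2 and seat below 0.004 m and angle between case_2's own z axis and vertical below 0.03 rad and angle between the x axis of case_2 and the x axis of base, either way round below 0.05 rad and contact force between case_2 and base above 3.6 N and linear speed of each of case_2, case_1, case_3 below 0.02 m/s and angular speed of each of case_2, case_1, case_3 below 0.2 rad/s and x of case_1 in the frame of shelf between -0.02 and 0.02 m and y of case_1 in the frame of shelf between -0.13 and 0.13 m and z of case_1 in the frame of shelf between -0.006 and 0.006 m and angle between the z axis of each of case_1, case_3 and the z axis of shelf, either way round below 0.1 rad and x of case_3 in the frame of shelf between -0.02 and 0.02 m and y of case_3 in the frame of shelf between -0.13 and 0.13 m and z of case_3 in the frame of shelf between -0.006 and 0.006 m) or (distance between case_3 and seat below 0.004 m and angle between case_3's own z axis and vertical below 0.03 rad and angle between the x axis of case_3 and the x axis of base, either way round below 0.05 rad and contact force between case_3 and base above 3.6 N and linear speed of each of case_3, case_1, case_2 below 0.02 m/s and angular speed of each of case_3, case_1, case_2 below 0.2 rad/s and x of case_1 in the frame of shelf between -0.02 and 0.02 m and y of case_1 in the frame of shelf between -0.13 and 0.13 m and z of case_1 in the frame of shelf between -0.006 and 0.006 m and angle between the z axis of each of case_1, case_2 and the z axis of shelf, either way round below 0.1 rad and x of case_2 in the frame of shelf between -0.02 and 0.02 m and y of case_2 in the frame of shelf between -0.13 and 0.13 m and z of case_2 in the frame of shelf between -0.006 and 0.006 m))); the robot touches nothing.
It fails at once if a case is set on the stage base with more than 60 N (contact force between any of case_1, case_2, case_3 and base above 60 N).
It fails at once if a case is tipped more than 63 degrees from upright (angle between any of case_1, case_2, case_3's own z axis and vertical above 1.1 rad).
It fails at once if a bystander is moved more than 30 mm (distance of any of phone, jar, notebook, mouse from where it was at the start of the episode above 0.03 m).
It also fails if it takes over 64 s, if anything falls off the work surface, if the arm or the gripper's body presses on something with over 40 N, if the wrist force passes 120 N, or if a joint passes its speed limit or range.

## Working session

There is one attempt and no reset: what is moved stays moved. The work goes in short steps, Python scripts to look and compute and a tool call to move; the robot and the scene stay as the last step left them, time stands still between calls to the robot, and variables do not carry over. Pictures are saved under pics/ and viewed, and the job is handed in when it is done.

Besides the shell and the picture viewer there is one more tool, called after ">>>" in YAML: its name, and indented under it one key for each argument. servo_tool: Moves the arm, as the interface text tells. Shifts and turns lie within -1 to 1; 1 stands for 30 mm of shift or 0.15 rad of turn. Its arguments: {"type":"object","properties":{"steps":{"type":"array","items":{"type":"object","properties":{"travel":{"type":"array","items":{"type":"number"}},"rotation":{"type":"array","items":{"type":"number"}}}}},"jaw":{"type":"number"},"grip_force":{"type":"number"}},"required":["steps"]}

```bash
mkdir -p pics; ls; python3 - <<'E'
from plant import get_obs,get_image
import cv2,pickle
o=get_obs(); print(o)
d={}
for n in("side","top"):
    im=get_image(n); cv2.imwrite(f"pics/{n}0.png",im["frame"]); d[n]=im; print(n,im["K"],im["xyz"],im["orientation"])
pickle.dump(d,open("im0.pkl","wb"))
E
```

```text
pics
{'clock': 0.0, 'joint_pos': array([-1.35039229e+00,  3.53657226e-01,  1.63413683e+00, -3.28362551e-05,
        1.15519970e+00, -2.39860066e-03]), 'joint_velocities': array([-0.00175205, -0.00088796, -0.00042588,  0.00024378,  0.00281366,
       -0.00080197]), 'tau': array([ 2.60324166e-03, -6.05242109e+01, -3.42068267e+01,  2.92411969e-04,
        9.26928129e-03, -5.13749546e-05]), 'eef_pos': array([ 0.13799134, -0.60909749,  0.23855485]), 'eef_rot': array([-6.94761049e-04,  9.93800306e-01,  1.11177613e-01, -9.11377569e-05]), 'force': array([ 0.15516306, -0.85287068,  0.33069526]), 'torque': array([ 0.04839168, -0.00072191,  0.02092133]), 'width': 0.08570552005525112}
side [[527.27090851   0.         317.16754922]
 [  0.         527.27090851 242.94345319]
 [  0.           0.           1.        ]] [-0.00622009  0.66023753  0.87969542] [ 0.14083391 -0.33726839  0.85962831 -0.35700841]
top [[613.24349805   0.         339.15608709]
 [  0.         613.24349805 235.51437299]
 [  0.           0.           1.        ]] [0.43920744 0.03622298 1.58853552] [ 0.02350937 -0.70155314  0.71200465 -0.01788511]
```

View pics/side0.png

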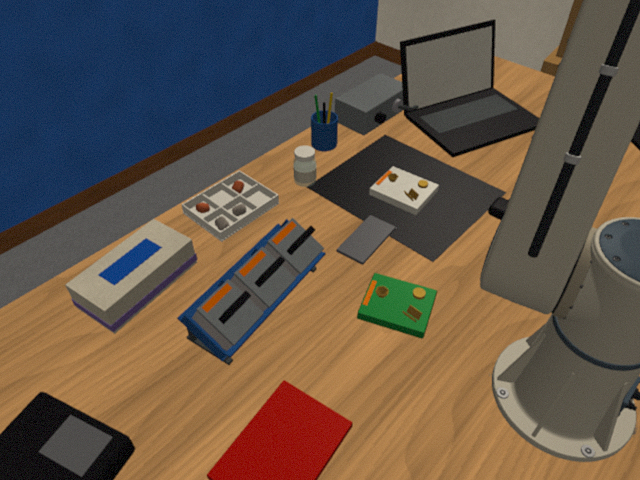

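View pics/top0.png

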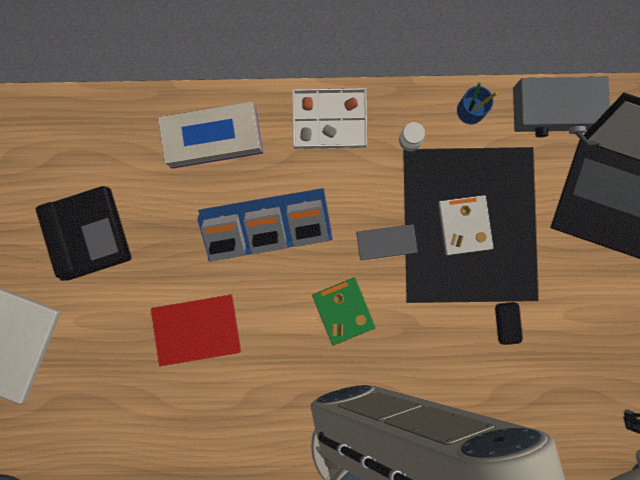

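The side view shows the rack at about (255,290) with three cases. The white base is at about (404,190), and its green look-alike is at (398,304). In the top view the rack is at (265,225), the white base at (465,225) and the green one at (343,311). The white base fits the description; green is to be left alone. I'll enlarge both views to confirm.

```bash
cat > h.py <<'E'
import numpy as np,cv2,pickle
from scipy.spatial.transform import Rotation as R
def q2R(q): return R.from_quat([q[1],q[2],q[3],q[0]])
def ray(im,uv):
    d=np.linalg.inv(im["K"])@np.array([uv[0],uv[1],1.0]); d=q2R(im["orientation"]).apply(d); return np.array(im["xyz"]),d/np.linalg.norm(d)
def onz(im,uv,z):
    o,d=ray(im,uv); return o+d*(z-o[2])/d[2]
def tri(a,ua,b,ub):
    o1,d1=ray(a,ua);o2,d2=ray(b,ub)
    t=np.linalg.lstsq(np.stack([d1,-d2],1),o2-o1,rcond=None)[0]
    p,q=o1+t[0]*d1,o2+t[1]*d2
    return (p+q)/2,np.linalg.norm(p-q)
def proj(im,p):
    c=q2R(im["orientation"]).inv().apply(np.asarray(p)-im["xyz"]); u=im["K"]@c; return u[:2]/u[2]
E
python3 - <<'E'
from h import *
d=pickle.load(open("im0.pkl","rb"))
t=d["top"]["frame"];s=d["side"]["frame"]
a=cv2.resize(t[180:270,190:340],None,fx=5,fy=5,interpolation=cv2.INTER_CUBIC); cv2.imwrite("pics/ctop.png",a)
b=cv2.resize(s[210:365,170:335],None,fx=3.8,fy=3.8,interpolation=cv2.INTER_CUBIC); cv2.imwrite("pics/cside.png",b)
c=np.hstack([cv2.resize(t[185:265,425:505],(390,390),interpolation=cv2.INTER_CUBIC),cv2.resize(s[155:225,360:440],(400,390),interpolation=cv2.INTER_CUBIC)]); cv2.imwrite("pics/cbase.png",c)
# base outline on top plane
hsv=cv2.cvtColor(t,cv2.COLOR_BGR2HSV)
m=((hsv[...,1]<60)&(hsv[...,2]>150)).astype(np.uint8); m[:, :425]=0;m[:,505:]=0;m[:185]=0;m[265:]=0
o=((hsv[...,0]>5)&(hsv[...,0]<18)&(hsv[...,1]>150)&(hsv[...,2]>120)).astype(np.uint8)
mm=m.copy()
mm=cv2.morphologyEx(m,cv2.MORPH_CLOSE,np.ones((9,9)))
cs,_=cv2.findContours(mm,cv2.RETR_EXTERNAL,cv2.CHAIN_APPROX_NONE); cbig=max(cs,key=cv2.contourArea)
hull=cv2.convexHull(cbig)
P=np.array([onz(d["top"],p[0],0.022)[:2] for p in hull],np.float32)
print(cv2.minAreaRect(P*1000), cv2.boxPoints(cv2.minAreaRect(hull)))
oo=o.copy();oo[:, :425]=0;oo[:,505:]=0;oo[:185]=0;oo[265:]=0
ys,xs=np.nonzero(oo); print(xs.mean(),ys.mean(),len(xs),onz(d["top"],(xs.mean(),ys.mean()),.022))
# orange stripes rack
for n,(x0,x1,y0,y1) in {"top":(190,340,180,270),"side":(170,335,210,365)}.items():
    f=d[n]["frame"];h=cv2.cvtColor(f,cv2.COLOR_BGR2HSV)
    o=((h[...,0]>3)&(h[...,0]<20)&(h[...,1]>140)&(h[...,2]>110)).astype(np.uint8)
    k=np.zeros_like(o);k[y0:y1,x0:x1]=o[y0:y1,x0:x1]
    nn,l,st,ce=cv2.connectedComponentsWithStats(k)
    for i in range(1,nn):
        if st[i,4]>40: print(n,st[i],ce[i])
    dk=((f.max(2)<40)).astype(np.uint8);k=np.zeros_like(o);k[y0:y1,x0:x1]=dk[y0:y1,x0:x1]
    nn,l,st,ce=cv2.connectedComponentsWithStats(k)
    for i in range(1,nn):
        if st[i,4]>40: print("dark",n,st[i],ce[i])
E
```

```text
((554.5258178710938, -277.34112548828125), (137.57337951660156, 116.58230590820312), 6.7059831619262695) [[439.86005 201.02003]
 [485.08002 194.56004]
 [492.72003 248.04002]
 [447.50006 254.50002]]
462.54117647058825 200.8235294117647 85 [ 0.61542939 -0.26950298  0.022     ]
top [290 209  30  10 154] [304.75974026 213.68831169]
top [248 217  29  10 151] [261.66887417 221.21192053]
top [205 224  30  10 151] [219.1589404  228.55629139]
dark top [296 224  25  15 281] [307.42704626 231.11032028]
dark top [253 231  24  16 285] [264.49473684 238.48070175]
dark top [209 238  26  16 290] [221.63793103 245.8862069 ]
side [ 170  210  165  155 9088] [261.48822623 295.50649208]
side [272 221  24  24 190] [284.04736842 232.26315789]
side [239 251  27  25 227] [252.12334802 263.15859031]
side [202 283  30  29 272] [216.61764706 297.40441176]
dark side [287 227  27  28 207] [299.77294686 240.352657  ]
dark side [255 257  30  30 252] [269.40079365 271.16666667]
dark side [219 292  32  32 289] [234.10034602 306.91349481]
dark side [188 330   9  12  49] [191.40816327 336.18367347]
```

View pics/ctop.png

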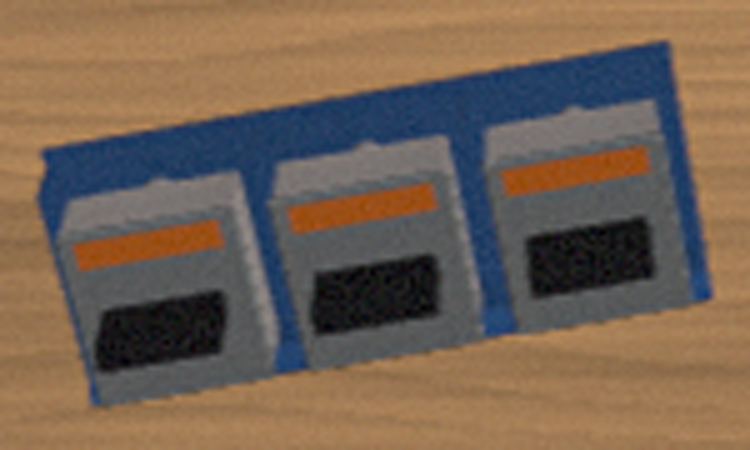

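View pics/cside.png

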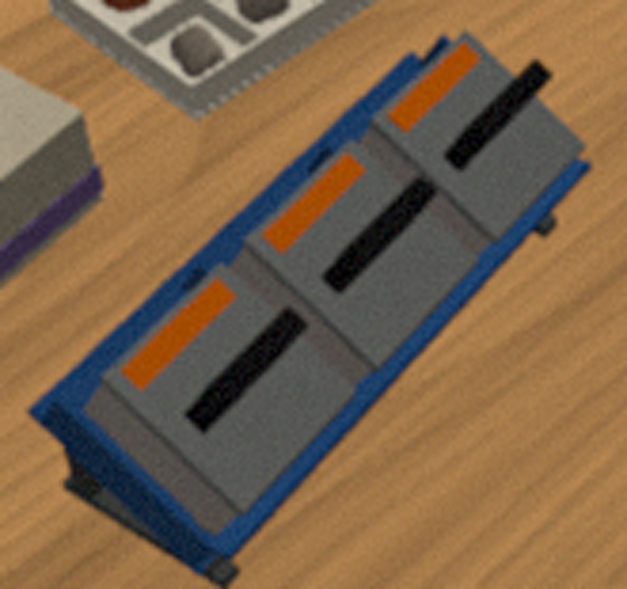

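View pics/cbase.png

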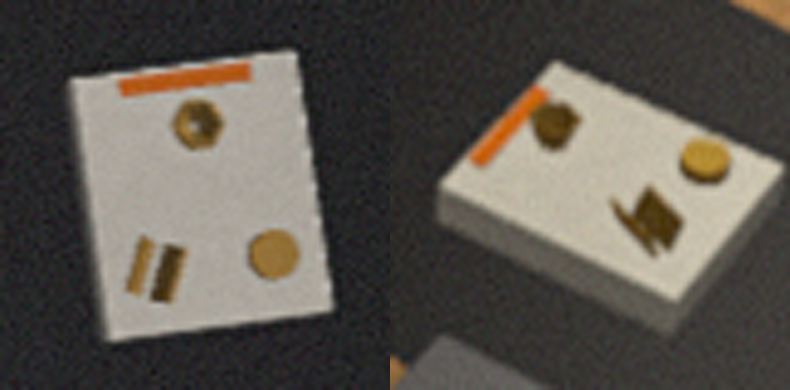

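The crops confirm it. The base is white with an orange stripe, cup, groove and pad; its stripe is at the far (+x) end, at (462,201) in the top view. All three cases have their stripes up the slope. Next I'll locate the rack and base from both views.

```bash
python3 - <<'E'
from h import *
d=pickle.load(open("im0.pkl","rb")); T,S=d["top"],d["side"]
st=[(219.16,228.56),(261.67,221.21),(304.76,213.69)]; ss=[(216.6,297.4),(252.1,263.2),(284.05,232.26)]
P=[]
for a,b in zip(st,ss):
    p,e=tri(T,a,S,b); P.append(p); print("stripe",p.round(4),round(e,4))
P=np.array(P); v=P[0]-P[2]; print("pitch",np.linalg.norm(v)/2, "yaw",np.arctan2(-v[0],v[1]), v)
yaw=np.arctan2(-v[0],v[1])
c,s=np.cos(yaw),np.sin(yaw)
Rz=np.array([[c,-s,0],[s,c,0],[0,0,1]])
A=np.deg2rad(30); Ry=np.array([[np.cos(A),0,-np.sin(A)],[0,1,0],[np.sin(A),0,np.cos(A)]])
Rs=Rz@Ry; print(Rs.round(3))
# origin given z=.05
for i,y in enumerate((.104,0,-.104)):
    # local sx from height
    sx=(P[i,2]-.05-.068*np.cos(A))/np.sin(A); print("sx local",sx, "origin",(P[i]-Rs@[sx,y,.068]).round(4), "origin if sx=.033",(P[i]-Rs@[.033,y,.068]).round(4))
# fin tops
ft=[(221.64,245.9),(264.5,238.5),(307.4,231.1)];fs=[(234.1,306.9),(269.4,271.2),(299.8,240.35)]
for i,y in enumerate((.104,0,-.104)):
    p,e=tri(T,ft[i],S,fs[i]); print("fin",p.round(4),round(e,4),"local z100 ->",(p-Rs@[-.004,y,.105]).round(4))
# brass seats of base
for im,n,(x0,x1,y0,y1) in ((T,"top",(436,498,190,260)),(S,"side",(368,440,165,215))):
    f=im["frame"];h=cv2.cvtColor(f,cv2.COLOR_BGR2HSV)
    m=((h[...,0]>12)&(h[...,0]<35)&(h[...,1]>90)).astype(np.uint8);k=np.zeros_like(m);k[y0:y1,x0:x1]=m[y0:y1,x0:x1]
    nn,l,stt,ce=cv2.connectedComponentsWithStats(k)
    for i in range(1,nn):
        if stt[i,4]>8: print(n,stt[i],ce[i].round(1),onz(im,ce[i],.035).round(4))
E
```

```text
stripe [0.5468 0.335  0.1272] 0.0026
stripe [0.563  0.2331 0.127 ] 0.0026
stripe [0.5794 0.1296 0.1271] 0.0025
pitch 0.10399945465285937 yaw 0.15742499720615274 [-3.26091428e-02  2.05426820e-01  1.08248015e-04]
[[ 0.855 -0.157 -0.494]
 [ 0.136  0.988 -0.078]
 [ 0.5    0.     0.866]]
sx local 0.03671332720910501 origin [0.5653 0.2327 0.05  ] origin if sx=.033 [0.5685 0.2332 0.0519]
sx local 0.03622779629499349 origin [0.5656 0.2335 0.05  ] origin if sx=.033 [0.5683 0.2339 0.0516]
sx local 0.0364968311792687 origin [0.5655 0.2327 0.05  ] origin if sx=.033 [0.5685 0.2332 0.0517]
fin [0.5051 0.3287 0.1294] 0.0024 local z100 -> [0.5767 0.2348 0.0405]
fin [0.5212 0.2262 0.1296] 0.0024 local z100 -> [0.5765 0.2349 0.0407]
fin [0.5382 0.1243 0.1273] 0.004 local z100 -> [0.5772 0.2357 0.0384]
top [451 199  24   4  35] [463.7 200.7] [ 0.6141 -0.27    0.035 ]
top [461 206  10  10  71] [465.3 210. ] [ 0.5904 -0.2733  0.035 ]
top [476 232  10  10  81] [480.7 236.7] [ 0.5221 -0.3105  0.035 ]
top [451 234   6  11  34] [453.3 239.1] [ 0.5169 -0.241   0.035 ]
top [456 236   7  11  46] [459.2 240.8] [ 0.5123 -0.2559  0.035 ]
side [376 171  22  13 103] [388.3 176.9] [ 0.6021 -0.2647  0.035 ]
side [418 180  10   8  66] [422.5 183.4] [ 0.5212 -0.3025  0.035 ]
side [405 189  13  11  77] [411.8 194.2] [ 0.516  -0.2487  0.035 ]
```

```bash
cat >> h.py <<'E'
YAW=0.157; ORG=np.array([0.5660,0.2330,0.050]); A=np.deg2rad(30)
Rs=R.from_euler('z',YAW).as_matrix()@np.array([[np.cos(A),0,-np.sin(A)],[0,1,0],[np.sin(A),0,np.cos(A)]])
def sp(x,y,z): return ORG+Rs@np.array([x,y,z])
RT=R.from_matrix(np.stack([Rs[:,1],Rs[:,0],-Rs[:,2]],1))   # tool orientation for grasp
def goal(p,Rt=RT):
    from plant import get_obs
    o=get_obs(); cur=q2R(o["eef_rot"])
    rv=(Rt*cur.inv()).as_rotvec()
    print("clock",o["clock"],"pos",o["eef_pos"].round(4),"F",o["force"].round(2),"w",round(o["width"],4))
    print(" goal",np.round(p,4)," dpos/30mm",((p-o["eef_pos"])/.03).round(3)," rot/.15",(rv/.15).round(3))
E
python3 - <<'E'
from h import *
from plant import get_obs
for y in (-.104,0,.104): print(y,sp(-.004,y,.086).round(4))
goal(sp(-.004,-.104,.176))
cur=q2R(get_obs()["eef_rot"]); print((R.from_rotvec([0,0,1.50])*cur).as_matrix().round(3)); print(RT.as_matrix().round(3))
# split: yaw first then tilt
down=R.from_matrix(np.stack([Rs[:,1],[np.cos(YAW),np.sin(YAW),0],[0,0,-1]],1))
print("yaw",(down*cur.inv()).as_rotvec()/.15,"tilt",(RT*down.inv()).as_rotvec()/.15)
E
```

```text
-0.104 [0.5364 0.123  0.1225]
0 [0.5201 0.2257 0.1225]
0.104 [0.5038 0.3285 0.1225]
clock 0.1 pos [ 0.138  -0.6091  0.2386] F [ 0.79 -0.52  0.21] w 0.0854
 goal [0.4919 0.116  0.2004]  dpos/30mm [11.796 24.17  -1.274]  rot/.15 [-2.157 -3.183  9.783]
[[-0.151  0.988 -0.001]
 [ 0.988  0.151 -0.   ]
 [ 0.    -0.001 -1.   ]]
[[-0.156  0.855  0.494]
 [ 0.988  0.135  0.078]
 [ 0.     0.5   -0.866]]
yaw [-5.30593162e-03 -7.41969568e-03  1.00330408e+01] tilt [ 0.54578475 -3.44772618  0.        ]
```

>>> servo_tool:
  steps:
    - {"travel": [0.8, 1, 0.3], "rotation": [0, 0, 0.5]}
    - {"travel": [0.8, 1, 0.3], "rotation": [0, 0, 0.5]}
    - {"travel": [0.8, 1, 0.3], "rotation": [0, 0, 0.5]}
    - {"travel": [0.8, 1, 0.3], "rotation": [0, 0, 0.5]}
    - {"travel": [0.8, 1, 0.3], "rotation": [0, 0, 0.5]}
    - {"travel": [0.8, 1, 0], "rotation": [0, 0, 0.5]}
    - {"travel": [0.8, 1, 0], "rotation": [0, 0, 0.5]}
    - {"travel": [0.8, 1, 0], "rotation": [0, 0, 0.5]}
    - {"travel": [0.8, 1, 0], "rotation": [0, 0, 0.5]}
    - {"travel": [0.8, 1, 0], "rotation": [0, 0, 0.5]}
  jaw: 0
  grip_force: 90

```text
clock: 1.35
eef_pos: [0.3786, -0.3084, 0.2841]
eef_rot: [-0.0, 0.883, 0.469, -0.0]
force: [-0.2, 0.7, 0.4]
width: 0.0854
```

>>> servo_tool:
  steps:
    - {"travel": [0.4, 1, 0], "rotation": [0, 0, 0.5]}
    - {"travel": [0.4, 1, 0], "rotation": [0, 0, 0.5]}
    - {"travel": [0.4, 1, 0], "rotation": [0, 0, 0.5]}
    - {"travel": [0.4, 1, 0], "rotation": [0, 0, 0.5]}
    - {"travel": [0.4, 1, 0], "rotation": [0, 0, 0.5]}
    - {"travel": [0.4, 1, 0], "rotation": [0, 0, 0.5]}
    - {"travel": [0.4, 1, 0], "rotation": [0, 0, 0.5]}
    - {"travel": [0.4, 1, 0], "rotation": [0, 0, 0.5]}
    - {"travel": [0.4, 1, 0], "rotation": [0, 0, 0.5]}
    - {"travel": [0.4, 1, 0], "rotation": [0, 0, 0.5]}

```text
clock: 2.6
eef_pos: [0.4982, -0.0085, 0.284]
eef_rot: [-0.0, 0.65, 0.76, -0.0]
force: [-0.4, -1.0, -0.4]
width: 0.0854
```

```bash
python3 - <<'E'
from h import *
from plant import get_obs
goal(sp(-.004,-.104,.176)); print(get_obs()["joint_pos"])
E
```

```text
clock 2.6 pos [ 0.4982 -0.0085  0.284 ] F [-0.36 -1.01 -0.45] w 0.0854
 goal [0.4919 0.116  0.2004]  dpos/30mm [-0.208  4.149 -2.787]  rot/.15 [ 0.542 -3.452  0.016]
[-2.00251154e-02  1.09891177e-01  1.84610669e+00 -4.25182094e-05
  1.18607638e+00 -1.74600521e-01]
```

>>> servo_tool:
  steps:
    - {"travel": [-0.03, 0.69, -0.46], "rotation": [0.09, -0.575, 0]}
    - {"travel": [-0.03, 0.69, -0.46], "rotation": [0.09, -0.575, 0]}
    - {"travel": [-0.03, 0.69, -0.46], "rotation": [0.09, -0.575, 0]}
    - {"travel": [-0.03, 0.69, -0.46], "rotation": [0.09, -0.575, 0]}
    - {"travel": [-0.03, 0.69, -0.46], "rotation": [0.09, -0.575, 0]}
    - {"travel": [-0.03, 0.69, -0.46], "rotation": [0.09, -0.575, 0]}
    - {"travel": [0, 0, 0], "rotation": [0, 0, 0]}

```text
clock: 3.48
eef_pos: [0.4902, 0.1151, 0.1994]
eef_rot: [0.167, 0.629, 0.734, 0.196]
force: [-0.1, -0.5, -0.4]
width: 0.0856
```

```bash
python3 - <<'E'
from h import *
from plant import get_obs,get_image
goal(sp(-.004,-.104,.086))
im=get_image("side");cv2.imwrite("pics/s1.png",cv2.resize(im["frame"][130:370,130:450],None,fx=2.5,fy=2.5))
for z in (.086,.176):print(proj(im,sp(-.004,-.104,z)))
E
```

```text
clock 3.475 pos [0.4902 0.1151 0.1994] F [-0.13 -0.53 -0.39] w 0.0856
 goal [0.5364 0.123  0.1225]  dpos/30mm [ 1.54   0.265 -2.565]  rot/.15 [-0.002 -0.026  0.015]
[301.91244733 242.2494274 ]
[320.40734293 222.42409971]
```

View pics/s1.png

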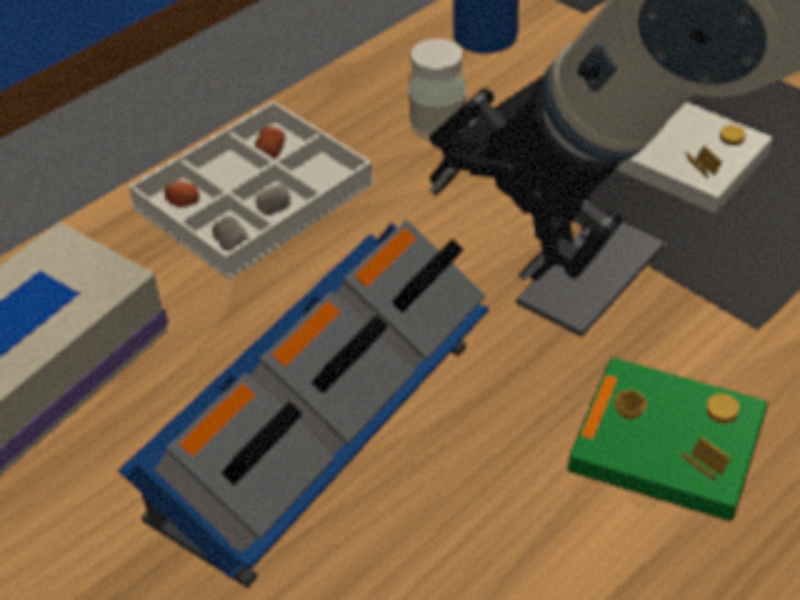

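The open fingers straddle the line to the right-hand fin: the tips are at (440,185) and (535,270) in the crop, with the midpoint where it was predicted. I'm advancing along the fin axis.

>>> servo_tool:
  steps:
    - {"travel": [0.385, 0.066, -0.64], "rotation": [0, 0, 0]}
    - {"travel": [0.385, 0.066, -0.64], "rotation": [0, 0, 0]}
    - {"travel": [0.385, 0.066, -0.64], "rotation": [0, 0, 0]}
    - {"travel": [0.385, 0.066, -0.64], "rotation": [0, 0, 0]}
    - {"travel": [0, 0, 0], "rotation": [0, 0, 0]}
    - {"travel": [0, 0, 0], "rotation": [0, 0, 0]}

```text
clock: 4.28
eef_pos: [0.5394, 0.122, 0.1254]
eef_rot: [0.168, 0.629, 0.733, 0.197]
force: [0.3, -0.6, 0.0]
width: 0.0855
```

>>> servo_tool:
  steps:
    - {"travel": [0, 0, 0], "rotation": [0, 0, 0]}
    - {"travel": [0, 0, 0], "rotation": [0, 0, 0]}
    - {"travel": [0, 0, 0], "rotation": [0, 0, 0]}
    - {"travel": [0, 0, 0], "rotation": [0, 0, 0]}
    - {"travel": [0, 0, 0], "rotation": [0, 0, 0]}
    - {"travel": [0, 0, 0], "rotation": [0, 0, 0]}
  jaw: 1

```text
clock: 5.03
eef_pos: [0.5397, 0.1229, 0.1254]
eef_rot: [0.168, 0.629, 0.733, 0.198]
force: [0.5, 0.8, 4.9]
width: 0.0129
```

```bash
python3 - <<'E'
from h import *
from plant import get_obs,get_image
goal(sp(-.004,-.104,.086)); o=get_obs(); print(o["torque"],o["tau"])
im=get_image("side");cv2.imwrite("pics/s2.png",cv2.resize(im["frame"][130:370,130:450],None,fx=2.5,fy=2.5))
E
```

```text
clock 5.025 pos [0.5397 0.1229 0.1254] F [0.46 0.76 4.91] w 0.0129
 goal [0.5364 0.123  0.1225]  dpos/30mm [-0.112  0.003 -0.096]  rot/.15 [-0.015  0.012  0.028]
[ 0.09455208 -0.41394568  0.1365396 ] [-3.32401358e-01 -3.81804907e+01 -1.97443110e+01 -1.80013018e-02
 -1.44939445e+00  9.56652244e-02]
```

View pics/s2.png

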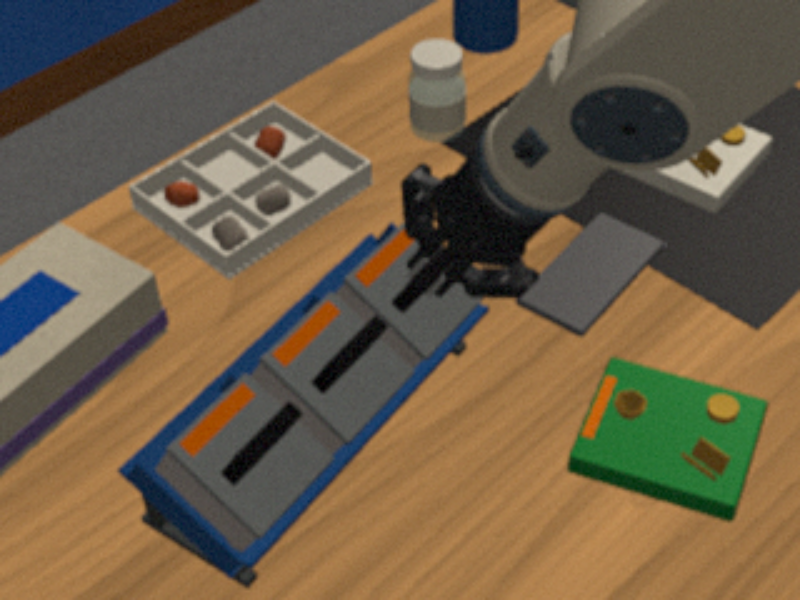

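The pads have closed on the fin (12.9 mm opening reported, 14 mm nominal). I'm lifting 18 mm square to the shelf to weigh it.

>>> servo_tool:
  steps:
    - {"travel": [-0.1, -0.016, 0.173], "rotation": [0, 0, 0]}
    - {"travel": [-0.1, -0.016, 0.173], "rotation": [0, 0, 0]}
    - {"travel": [-0.1, -0.016, 0.173], "rotation": [0, 0, 0]}
    - {"travel": [0, 0, 0], "rotation": [0, 0, 0]}
    - {"travel": [0, 0, 0], "rotation": [0, 0, 0]}
    - {"travel": [0, 0, 0], "rotation": [0, 0, 0]}

```text
clock: 5.82
eef_pos: [0.5298, 0.1211, 0.14]
eef_rot: [0.168, 0.629, 0.733, 0.197]
force: [2.2, -0.4, -0.7]
width: 0.0127
```

>>> servo_tool:
  steps:
    - {"travel": [0, 0, 0], "rotation": [0, 0, 0]}

```text
clock: 5.95
eef_pos: [0.5298, 0.1211, 0.14]
eef_rot: [0.168, 0.629, 0.733, 0.197]
force: [1.4, 1.0, -1.4]
width: 0.0124
```

>>> servo_tool:
  steps:
    - {"travel": [0, 0, 0], "rotation": [0, 0, 0]}

```text
clock: 6.08
eef_pos: [0.5298, 0.1211, 0.14]
eef_rot: [0.168, 0.629, 0.733, 0.197]
force: [2.9, 0.5, -2.5]
width: 0.0125
```

```bash
python3 - <<'E'
from h import *
from plant import get_obs,get_image
o=get_obs(); print(o["force"],o["torque"],o["tau"],o["eef_pos"],o["width"])
E
```

```text
[ 2.91762911  0.51301977 -2.48928923] [-0.02123705 -0.18087917  0.0699123 ] [-5.22921400e-03 -3.95265019e+01 -2.27841926e+01 -8.43727891e-02
 -2.10797556e+00  6.05917303e-02] [0.52978693 0.12107569 0.14004773] 0.012479470170357061
```

>>> servo_tool:
  steps:
    - {"travel": [0.12, 0.02, 0.15], "rotation": [0, 0, 0]}
    - {"travel": [0, 0, 0.1], "rotation": [0, 0, 0]}
    - {"travel": [0, 0, 0], "rotation": [0, 0, 0]}
    - {"travel": [0, 0, 0], "rotation": [0, 0, 0]}
    - {"travel": [0, 0, 0], "rotation": [0, 0, 0]}

```text
clock: 6.7
eef_pos: [0.5333, 0.1216, 0.1476]
eef_rot: [0.168, 0.629, 0.733, 0.197]
force: [0.3, -0.3, -4.1]
width: 0.0124
```

>>> servo_tool:
  steps:
    - {"travel": [0, 0, 0], "rotation": [0, 0, 0]}

```text
clock: 6.82
eef_pos: [0.5334, 0.1217, 0.1476]
eef_rot: [0.168, 0.629, 0.733, 0.197]
force: [-0.4, 0.3, -4.9]
width: 0.013
```

>>> servo_tool:
  steps:
    - {"travel": [0, 0, 0], "rotation": [0, 0, 0]}

```text
clock: 6.95
eef_pos: [0.5335, 0.1217, 0.1477]
eef_rot: [0.168, 0.629, 0.733, 0.197]
force: [0.4, -0.5, -4.5]
width: 0.0126
```

```bash
python3 - <<'E'
from h import *
from plant import get_obs,get_image
o=get_obs(); print(o["force"],o["torque"],o["tau"],o["eef_pos"],o["width"])
im=get_image("side");cv2.imwrite("pics/s3.png",cv2.resize(im["frame"][130:370,130:450],None,fx=2.5,fy=2.5))
o=get_obs(); print(o["force"],o["torque"])
E
```

```text
[ 0.41307794 -0.45057754 -4.48784872] [-0.1092563   0.75025118 -0.06448878] [-5.62632904e-04 -4.16962874e+01 -2.71143615e+01 -2.35891985e-01
 -3.63289632e+00  2.19821894e-03] [0.53346948 0.1217224  0.14770373] 0.012561371704128408
[ 0.09068601  0.23930945 -5.53334227] [-0.11216326  0.75251879  0.04562999]
```

View pics/s3.png

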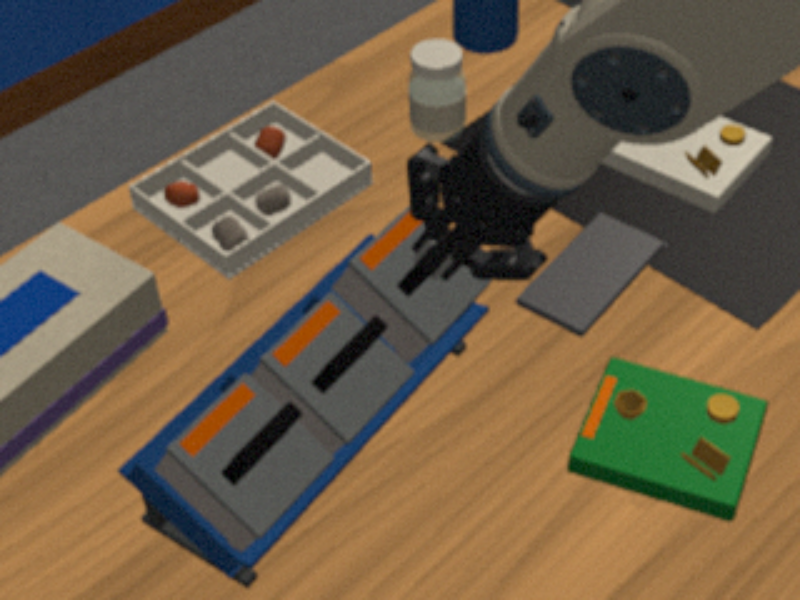

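The force is now about 4.7 N straight down with no side force, so the right-hand case is hanging free at roughly 0.48 kg: the loaded one. I'm lifting it clear and rechecking the weight.

>>> servo_tool:
  steps:
    - {"travel": [-0.12, -0.02, 0.3], "rotation": [0, 0, 0]}
    - {"travel": [-0.2, -0.03, 0.5], "rotation": [0, 0, 0]}
    - {"travel": [-0.2, -0.03, 0.5], "rotation": [0, 0, 0]}
    - {"travel": [-0.2, -0.03, 0.5], "rotation": [0, 0, 0]}
    - {"travel": [-0.2, -0.03, 0.5], "rotation": [0, 0, 0]}
    - {"travel": [-0.1, 0, 0.5], "rotation": [0, 0, 0]}
    - {"travel": [0, 0, 0.5], "rotation": [0, 0, 0]}
    - {"travel": [0, 0, 0.3], "rotation": [0, 0, 0]}
    - {"travel": [0, 0, 0], "rotation": [0, 0, 0]}
    - {"travel": [0, 0, 0], "rotation": [0, 0, 0]}

```text
clock: 8.25
eef_pos: [0.5024, 0.1174, 0.2552]
eef_rot: [0.168, 0.629, 0.733, 0.197]
force: [1.2, -0.8, -5.0]
width: 0.0129
```

```bash
cat >> h.py <<'E'
E
python3 - <<'E'
from h import *
from plant import get_obs,get_image
o=get_obs(); print(o["force"],o["torque"],o["eef_pos"],o["width"])
# refine base from first top image: line fits of white mask edges (plane z=.022) 
d=pickle.load(open("im0.pkl","rb"))
for n,box in (("top",(432,500,186,262)),("side",(362,446,158,220))):
    im=d[n];f=im["frame"];h=cv2.cvtColor(cv2.GaussianBlur(f,(3,3),0),cv2.COLOR_BGR2HSV)
    x0,x1,y0,y1=box
    g=h[y0:y1,x0:x1,2]; print(n,np.percentile(g,[5,50,95]))
    m=np.zeros(f.shape[:2],np.uint8); m[y0:y1,x0:x1]=(g>110)
    m=cv2.morphologyEx(m,cv2.MORPH_CLOSE,np.ones((7,7)))
    cs,_=cv2.findContours(m,cv2.RETR_EXTERNAL,cv2.CHAIN_APPROX_NONE);c=max(cs,key=cv2.contourArea)
    hl=cv2.convexHull(c)
    P=np.array([onz(im,p[0],.022)[:2] for p in hl],np.float32)
    print(n,cv2.minAreaRect(P*1000))
# seats: cup rim centre z=.040, pad z=.030 top view; side too
T,S=d["top"],d["side"]
cup=onz(T,(465.3,210),.038); pad=onz(T,(480.7,236.7),.030); gr=onz(T,((453.3*34+459.2*46)/80,(239.1*34+240.8*46)/80),.038)
print("top",cup,pad,gr)
print("side pad",onz(S,(422.5,183.4),.030),"gr",onz(S,(411.8,194.2),.037))
cupu,gru,padu=(465.3,210),(456.7,240.1),(480.7,236.7)
print(tri(T,padu,S,(422.5,183.4)))
L=np.array([[36,0],[-36,-32],[-36,32]])/1000.
for W in (np.array([cup[:2],pad[:2],gr[:2]]),):
    lc=L-L.mean(0);wc=W-W.mean(0)
    yaw=np.arctan2((lc[:,0]*wc[:,1]-lc[:,1]*wc[:,0]).sum(),(lc*wc).sum()); Rr=R.from_euler('z',yaw).as_matrix()[:2,:2]
    print("yaw",yaw,"centre",W.mean(0)-Rr@L.mean(0),"res",wc-lc@Rr.T)
E
```

```text
[ 1.24201315 -0.82136956 -5.03512573] [-0.095986    0.75524988  0.00892993] [0.5024478  0.11740279 0.25516609] 0.012873573353517045
top [ 36.  85. 174.]
top ((554.275390625, -276.48876953125), (138.84646606445312, 119.20868682861328), 6.689032554626465)
side [ 44.  63. 196.]
side ((557.1592407226562, -274.7303161621094), (141.5463409423828, 122.56904602050781), 6.75272274017334)
top [ 0.59015171 -0.27274622  0.038     ] [ 0.52223074 -0.311588    0.03      ] [ 0.51416585 -0.24900228  0.038     ]
side pad [ 0.52435963 -0.3083253   0.03      ] gr [ 0.51472986 -0.24646708  0.037     ]
(array([ 0.52378649, -0.31092997,  0.02865788]), np.float64(0.003522891747095115))
yaw 0.11321740059546831 centre [ 0.55410594 -0.27642312] res [[ 0.00027625 -0.00039022]
 [ 0.0002791   0.00069738]
 [-0.00055535 -0.00030716]]
```

It weighs about 5.0 N when free, so it is the loaded case. The base fit agrees three ways (outline in each view, and seats): centre about (0.555, -0.276), yaw about 0.115, all within 3 mm. Next I'm computing the transfer.

```bash
cat >> h.py <<'E'
BY=0.115; BC=np.array([0.5548,-0.2760,0.0])
def down(yaw): 
    c,s=np.cos(yaw),np.sin(yaw); return R.from_matrix(np.array([[-s,c,0],[c,s,0],[0,0,-1.]]))
E
python3 - <<'E'
from h import *
goal(BC+[0,0,.20],down(BY))
E
```

```text
clock 8.25 pos [0.5024 0.1174 0.2552] F [ 1.24 -0.82 -5.04] w 0.0129
 goal [ 0.5548 -0.276   0.2   ]  dpos/30mm [  1.745 -13.113  -1.839]  rot/.15 [-0.475  3.453 -0.241]
```

>>> servo_tool:
  steps:
    - {"travel": [0.1, -0.5, 0], "rotation": [-0.048, 0.345, -0.024]}
    - {"travel": [0.1, -0.9, 0], "rotation": [-0.048, 0.345, -0.024]}
    - {"travel": [0.1, -0.9, 0], "rotation": [-0.048, 0.345, -0.024]}
    - {"travel": [0.1, -0.9, 0], "rotation": [-0.048, 0.345, -0.024]}
    - {"travel": [0.1, -0.9, 0], "rotation": [-0.048, 0.345, -0.024]}
    - {"travel": [0.1, -0.9, 0], "rotation": [-0.048, 0.345, -0.024]}
    - {"travel": [0.1, -0.9, 0], "rotation": [-0.048, 0.345, -0.024]}
    - {"travel": [0.1, -0.9, 0], "rotation": [-0.048, 0.345, -0.024]}
    - {"travel": [0.1, -0.9, 0], "rotation": [-0.048, 0.345, -0.024]}
    - {"travel": [0.1, -0.9, 0], "rotation": [-0.048, 0.345, -0.024]}

```text
clock: 9.5
eef_pos: [0.5331, -0.1415, 0.2549]
eef_rot: [0.0, 0.665, 0.747, -0.0]
force: [0.2, 0.7, -4.6]
width: 0.0126
```

>>> servo_tool:
  steps:
    - {"travel": [0.12, -0.9, -0.3], "rotation": [0, 0, 0]}
    - {"travel": [0.12, -0.9, -0.3], "rotation": [0, 0, 0]}
    - {"travel": [0.12, -0.9, -0.3], "rotation": [0, 0, 0]}
    - {"travel": [0.12, -0.9, -0.3], "rotation": [0, 0, 0]}
    - {"travel": [0.12, -0.6, -0.3], "rotation": [0, 0, 0]}
    - {"travel": [0.12, -0.3, -0.3], "rotation": [0, 0, 0]}
    - {"travel": [0, 0, 0], "rotation": [0, 0, 0]}
    - {"travel": [0, 0, 0], "rotation": [0, 0, 0]}

```text
clock: 10.5
eef_pos: [0.5546, -0.2748, 0.2018]
eef_rot: [0.001, 0.665, 0.747, 0.0]
force: [0.5, 0.5, -4.9]
width: 0.0128
```

```bash
python3 - <<'E'
from h import *
from plant import get_obs,get_image
goal(BC+[0,0,.20],down(BY))
d={n:get_image(n) for n in("side","top")}; pickle.dump(d,open("im1.pkl","wb"))
cv2.imwrite("pics/s4.png",cv2.resize(d["side"]["frame"][90:240,310:490],None,fx=4,fy=4,interpolation=cv2.INTER_CUBIC))
cv2.imwrite("pics/t4.png",cv2.resize(d["top"]["frame"][180:300,400:550],None,fx=5,fy=5,interpolation=cv2.INTER_CUBIC))
E
```

```text
clock 10.5 pos [ 0.5546 -0.2748  0.2018] F [ 0.49  0.49 -4.89] w 0.0128
 goal [ 0.5548 -0.276   0.2   ]  dpos/30mm [ 0.007 -0.041 -0.061]  rot/.15 [ 0.001  0.009 -0.005]
```

View pics/s4.png

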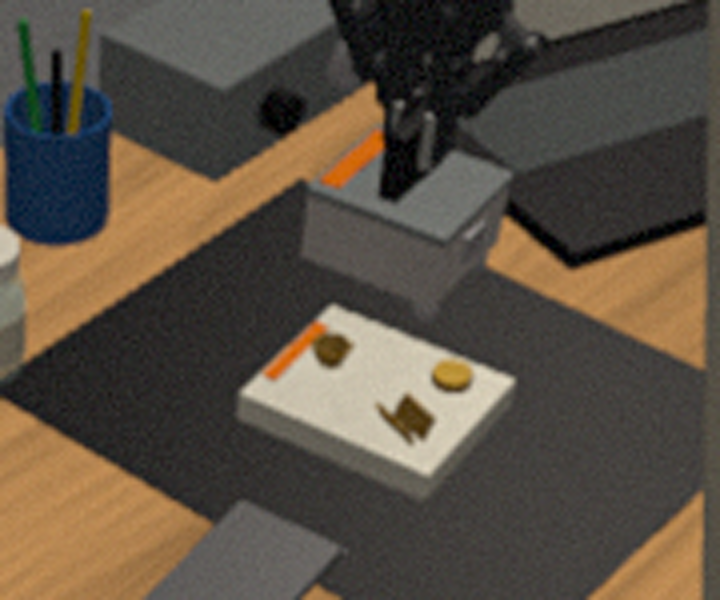

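View pics/t4.png

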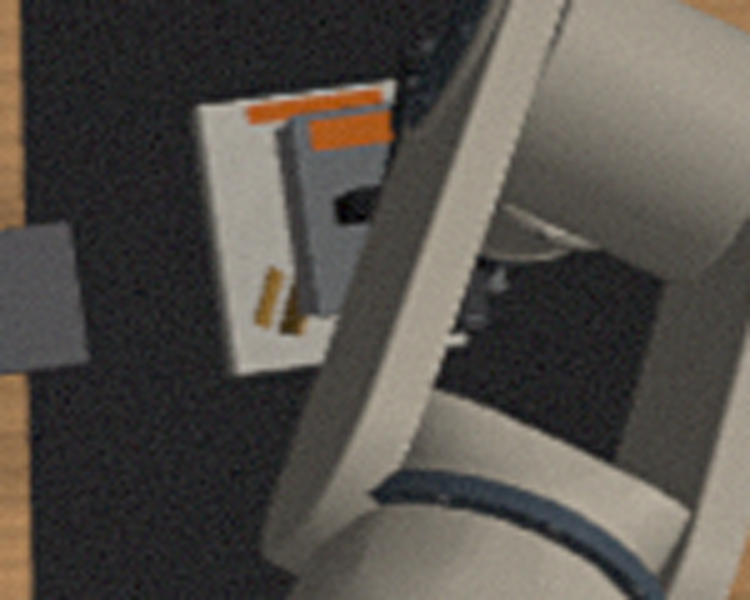

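Side view: the case hangs upright with its stripe at the same (far-left) end as the base's; visible lid corners are at about (305,190), (445,240) and (512,175) in the crop. I'll measure the lid edges in larger crops.

```bash
python3 - <<'E'
from h import *
d=pickle.load(open("im1.pkl","rb"))
cv2.imwrite("pics/s5.png",cv2.resize(d["side"]["frame"][110:174,380:444],(768,768))[:600] if 0 else cv2.resize(d["side"]["frame"][115:175,380:445],None,fx=10,fy=10,interpolation=cv2.INTER_CUBIC))
cv2.imwrite("pics/t5.png",cv2.resize(d["top"]["frame"][195:250,440:490],None,fx=10,fy=10,interpolation=cv2.INTER_CUBIC))
E
```

```text
(no output)
```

View pics/s5.png

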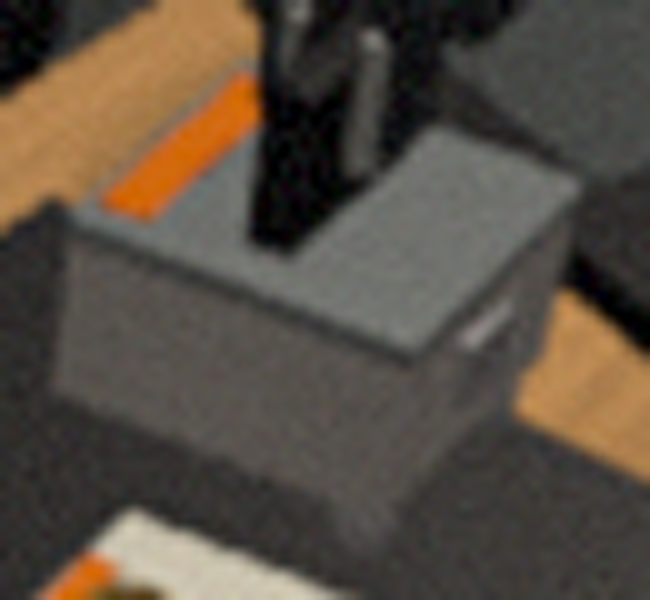

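View pics/t5.png

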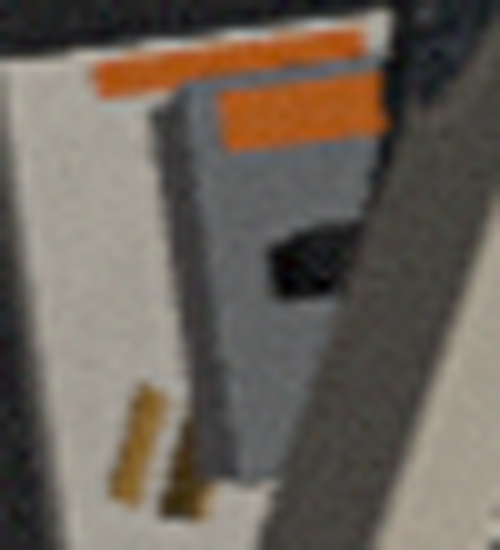

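```bash
python3 - <<'E'
from h import *
d=pickle.load(open("im1.pkl","rb"));T,S=d["top"],d["side"]
s=lambda u,v:(380+(u+.5)/10-.5,115+(v+.5)/10-.5)
t=lambda u,v:(440+(u+.5)/10-.5,195+(v+.5)/10-.5)
for n,a,b in (("+x+y",(188,85),(75,207)),("-x+y",(233,475),(415,350))):
    p,e=tri(T,t(*a),S,s(*b)); print(n,p.round(4),round(e,4))
for z in (.178,.183):
  a,b,c=[onz(S,s(*p),z)[:2] for p in ((75,207),(415,350),(580,183))]
  ctr=(a+c)/2; v=a-b; w=b-c
  print("side z",z,"len",np.linalg.norm(v),np.linalg.norm(w),"ctr",ctr,"yaw",np.arctan2(v[1],v[0]),np.arctan2(-w[0],w[1]))
  a,b=[onz(T,t(*p),z)[:2] for p in ((188,85),(233,475))]
  v=a-b; yw=np.arctan2(v[1],v[0]); print("top len",np.linalg.norm(v),"yaw",yw,"ctr",(a+b)/2+0.044*np.array([np.sin(BY),-np.cos(BY)]))
E
```

```text
+x+y [ 0.5932 -0.2275  0.1836] 0.0024
-x+y [ 0.503  -0.2363  0.1814] 0.0012
side z 0.178 len 0.09323654261989807 0.08429206006661925 ctr [ 0.55789144 -0.27892322] yaw 0.06793705098387226 0.1287775269420539
top len 0.09057473320246184 yaw 0.0883856476224291 ctr [ 0.55280667 -0.27697505]
side z 0.183 len 0.09257217643338812 0.08369142867332678 ctr [ 0.5538718  -0.27223114] yaw 0.06793705098387426 0.12877752694205583
top len 0.09025366814732057 yaw 0.08838564762242845 ctr [ 0.55242188 -0.27601978]
```

The lid measures 1–2 mm short of the base's centre in x, and the lid top is at z of about 0.182, which puts the TCP 87 mm above the feet. I'm shifting slightly and descending to just above the cup rim.

>>> servo_tool:
  steps:
    - {"travel": [0.05, -0.03, -0.5], "rotation": [0, 0, 0]}
    - {"travel": [0, 0, -0.6], "rotation": [0, 0, 0]}
    - {"travel": [0, 0, -0.6], "rotation": [0, 0, 0]}
    - {"travel": [0, 0, -0.4], "rotation": [0, 0, 0]}
    - {"travel": [0, 0, -0.2], "rotation": [0, 0, 0]}
    - {"travel": [0, 0, 0], "rotation": [0, 0, 0]}
    - {"travel": [0, 0, 0], "rotation": [0, 0, 0]}

```text
clock: 11.48
eef_pos: [0.5564, -0.2766, 0.1333]
eef_rot: [0.001, 0.665, 0.747, 0.0]
force: [0.7, -0.0, -4.7]
width: 0.0127
```

```bash
python3 - <<'E'
from h import *
from plant import get_obs,get_image
goal(BC+[0,0,.1173],down(BY))
d={n:get_image(n) for n in("side","top")}; pickle.dump(d,open("im2.pkl","wb"))
cv2.imwrite("pics/s6.png",cv2.resize(d["side"]["frame"][140:220,360:450],None,fx=7,fy=7,interpolation=cv2.INTER_CUBIC))
cv2.imwrite("pics/t6.png",cv2.resize(d["top"]["frame"][185:265,430:510],None,fx=7,fy=7,interpolation=cv2.INTER_CUBIC))
E
```

```text
clock 11.475 pos [ 0.5564 -0.2766  0.1333] F [ 0.72 -0.04 -4.75] w 0.0127
 goal [ 0.5548 -0.276   0.1173]  dpos/30mm [-0.053  0.02  -0.533]  rot/.15 [ 0.007  0.015 -0.002]
```

View pics/s6.png

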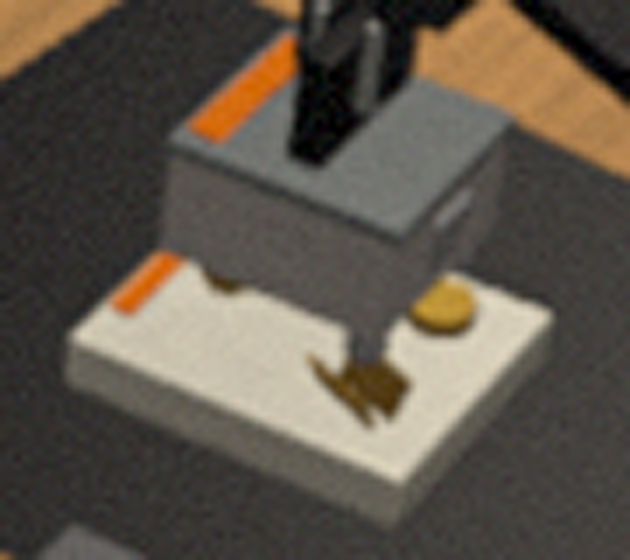

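View pics/t6.png

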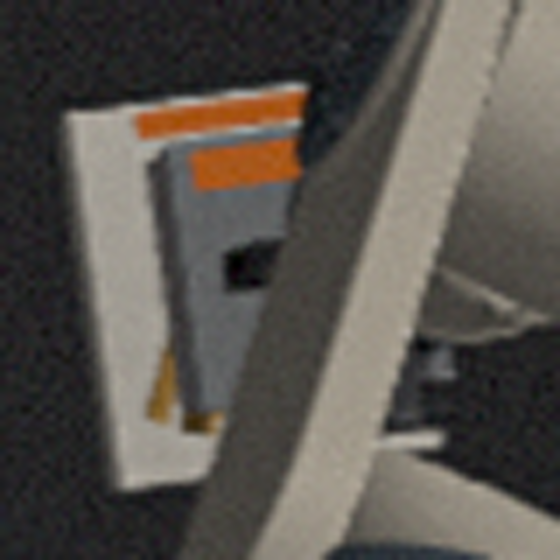

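```bash
python3 - <<'E'
from h import *
d=pickle.load(open("im2.pkl","rb"));T,S=d["top"],d["side"]
s=lambda u,v:(360+(u+.5)/7-.5,140+(v+.5)/7-.5)
t=lambda u,v:(430+(u+.5)/7-.5,185+(v+.5)/7-.5)
r=R.from_euler('z',BY).as_matrix()[:2,:2]
for nm,im,f,lid,base in (("side",S,s,[(168,138),(403,237),(515,122)],[(68,340),(400,482),(553,315)]),("top",T,t,[(172,150),(205,412)],[(65,115),(118,490)])):
    sg=np.array([[1,1],[-1,1],[-1,-1]])[:len(lid)]
    L=np.array([onz(im,f(*p),.114)[:2] for p in lid]); B=np.array([onz(im,f(*p),.022)[:2] for p in base])
    lc=L-(sg*[.047,.044])@r.T; bc=B-(sg*[.070,.060])@r.T
    print(nm,"lid c",lc.round(4).tolist(),"base c",bc.round(4).tolist(),"diff base frame mm",((lc.mean(0)-bc.mean(0))@r*1000).round(1))
    for P in(L,B): 
        v=P[0]-P[1]; print(" len",np.linalg.norm(v),"yaw",np.arctan2(v[1],v[0]))
E
```

```text
side lid c [[0.5546, -0.2752], [0.5548, -0.2736], [0.5542, -0.2674]] base c [[0.5559, -0.2759], [0.5593, -0.2775], [0.5586, -0.2741]] diff base frame mm [-3.   4.1]
 len 0.09367609892502234 yaw 0.09807339825341219
 len 0.13684624405347087 yaw 0.12925297861120066
top lid c [[0.5512, -0.2801], [0.5541, -0.2783]] base c [[0.5533, -0.2765], [0.5547, -0.2764]] diff base frame mm [-1.7 -2.6]
 len 0.09094401830256059 yaw 0.09920029017064294
 len 0.13851477296347567 yaw 0.11564882478059645
```

The two views bracket the error to within about 2–3 mm, which is inside the 7 mm capture. I'm nudging by +1 mm in x and y, then creeping down while watching the force.

>>> servo_tool:
  steps:
    - {"travel": [0.03, 0.03, -0.07], "rotation": [0, 0, 0]}
    - {"travel": [0, 0, -0.07], "rotation": [0, 0, 0]}
    - {"travel": [0, 0, -0.06], "rotation": [0, 0, 0]}
    - {"travel": [0, 0, 0], "rotation": [0, 0, 0]}

```text
clock: 12.08
eef_pos: [0.5567, -0.2754, 0.1265]
eef_rot: [0.0, 0.665, 0.747, 0.0]
force: [-0.8, 0.3, -5.7]
width: 0.0128
```

>>> servo_tool:
  steps:
    - {"travel": [0, 0, -0.05], "rotation": [0, 0, 0]}
    - {"travel": [0, 0, 0], "rotation": [0, 0, 0]}

```text
clock: 12.32
eef_pos: [0.5568, -0.2755, 0.1251]
eef_rot: [0.001, 0.665, 0.747, 0.0]
force: [0.5, 0.2, -4.5]
width: 0.0125
```

>>> servo_tool:
  steps:
    - {"travel": [0, 0, -0.05], "rotation": [0, 0, 0]}
    - {"travel": [0, 0, 0], "rotation": [0, 0, 0]}

```text
clock: 12.58
eef_pos: [0.5568, -0.2754, 0.1236]
eef_rot: [0.001, 0.665, 0.747, 0.0]
force: [0.9, -0.7, -5.3]
width: 0.0126
```

>>> servo_tool:
  steps:
    - {"travel": [0, 0, -0.05], "rotation": [0, 0, 0]}
    - {"travel": [0, 0, 0], "rotation": [0, 0, 0]}

```text
clock: 12.82
eef_pos: [0.5568, -0.2754, 0.1221]
eef_rot: [0.001, 0.665, 0.747, 0.0]
force: [0.6, 0.6, -4.5]
width: 0.0129
```

>>> servo_tool:
  steps:
    - {"travel": [0, 0, -0.03], "rotation": [0, 0, 0]}
    - {"travel": [0, 0, 0], "rotation": [0, 0, 0]}

```text
clock: 13.08
eef_pos: [0.5569, -0.2754, 0.1213]
eef_rot: [0.001, 0.665, 0.747, 0.0]
force: [-0.7, 0.9, -5.3]
width: 0.0124
```

```bash
python3 - <<'E'
from h import *
from plant import get_obs,get_image
o=get_obs();print(o["torque"])
d={n:get_image(n) for n in("side","top")}; pickle.dump(d,open("im3.pkl","wb"))
a=cv2.resize(d["side"]["frame"][150:215,365:445],None,fx=10,fy=9,interpolation=cv2.INTER_CUBIC);cv2.imwrite("pics/s7.png",a)
E
```

```text
[0.04702715 0.03061583 0.00354797]
```

View pics/s7.png

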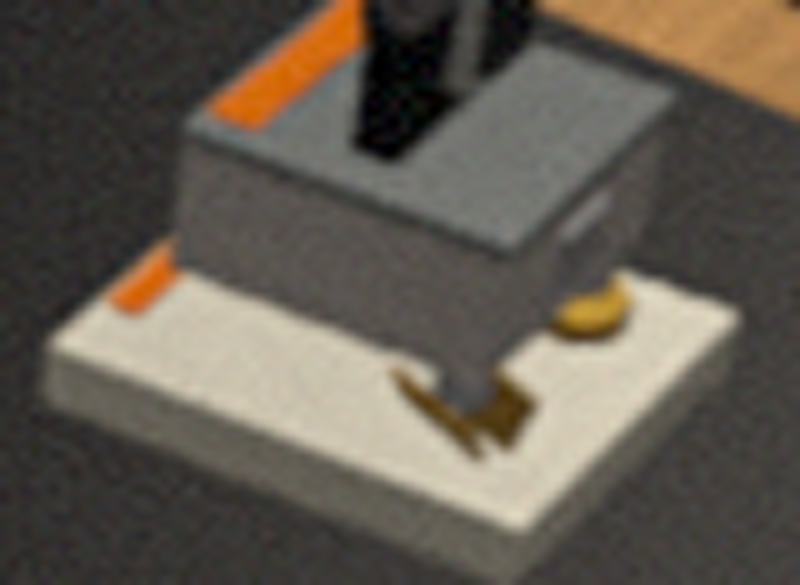

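The +y foot at (468,390) is going into the middle of the groove. There's no contact yet, so I continue.

>>> servo_tool:
  steps:
    - {"travel": [0, 0, -0.04], "rotation": [0, 0, 0]}
    - {"travel": [0, 0, 0], "rotation": [0, 0, 0]}

```text
clock: 13.42
eef_pos: [0.5568, -0.2756, 0.1201]
eef_rot: [0.001, 0.665, 0.747, 0.0]
force: [-0.0, -0.6, -5.2]
width: 0.0126
```

>>> servo_tool:
  steps:
    - {"travel": [0, 0, -0.04], "rotation": [0, 0, 0]}
    - {"travel": [0, 0, 0], "rotation": [0, 0, 0]}

```text
clock: 13.68
eef_pos: [0.5571, -0.2757, 0.1194]
eef_rot: [0.001, 0.665, 0.747, 0.0]
force: [-2.3, -1.3, 0.5]
width: 0.0128
```

>>> servo_tool:
  steps:
    - {"travel": [0, 0, -0.03], "rotation": [0, 0, 0]}
    - {"travel": [0, 0, 0], "rotation": [0, 0, 0]}

```text
clock: 13.92
eef_pos: [0.5572, -0.2758, 0.1193]
eef_rot: [0.001, 0.665, 0.747, 0.0]
force: [-3.6, -0.9, 8.5]
width: 0.0127
```

Contact: about 13 N upward, with the base pushing the case towards -x. I'm easing -x by 1.5 mm.

>>> servo_tool:
  steps:
    - {"travel": [-0.05, -0.01, 0.02], "rotation": [0, 0, 0]}
    - {"travel": [0, 0, 0], "rotation": [0, 0, 0]}

```text
clock: 14.18
eef_pos: [0.5565, -0.2759, 0.1195]
eef_rot: [0.002, 0.665, 0.747, 0.001]
force: [2.3, 1.6, 4.5]
width: 0.0124
```

```bash
python3 - <<'E'
from plant import get_obs
o=get_obs();print(o["force"],o["torque"],o["eef_pos"])
E
```

```text
[2.33945777 1.64374243 4.497367  ] [ 0.19937353 -0.28678908 -0.01578521] [ 0.55654551 -0.27592143  0.11947425]
```

The sideways force flipped sign after a 0.7 mm shift, so the feet are held in the seats. I'm centring by half a millimetre, easing the grip, then letting go.

>>> servo_tool:
  steps:
    - {"travel": [0.02, 0.015, 0], "rotation": [0, 0, 0]}
    - {"travel": [0, 0, 0], "rotation": [0, 0, 0]}
    - {"travel": [0, 0, 0], "rotation": [0, 0, 0]}
  grip_force: 20

```text
clock: 14.55
eef_pos: [0.5568, -0.2757, 0.1194]
eef_rot: [0.002, 0.665, 0.747, 0.0]
force: [1.2, 0.6, 6.1]
width: 0.0127
```

>>> servo_tool:
  steps:
    - {"travel": [0, 0, 0], "rotation": [0, 0, 0]}
    - {"travel": [0, 0, 0], "rotation": [0, 0, 0]}
    - {"travel": [0, 0, 0], "rotation": [0, 0, 0]}
    - {"travel": [0, 0, 0], "rotation": [0, 0, 0]}
    - {"travel": [0, 0, 0], "rotation": [0, 0, 0]}
    - {"travel": [0, 0, 0], "rotation": [0, 0, 0]}
  jaw: 0

```text
clock: 15.3
eef_pos: [0.556, -0.2753, 0.1186]
eef_rot: [0.001, 0.665, 0.747, 0.0]
force: [-0.2, -0.5, 0.7]
width: 0.0855
```

```bash
python3 - <<'E'
from h import *
from plant import get_obs,get_image
o=get_obs();print(o["force"],o["eef_pos"],o["width"])
d={n:get_image(n) for n in("side","top")}
cv2.imwrite("pics/s8.png",cv2.resize(d["side"]["frame"][110:220,345:465],None,fx=5,fy=5,interpolation=cv2.INTER_CUBIC))
E
```

```text
[-0.17414226 -0.54376531  0.65067715] [ 0.55599273 -0.27529553  0.1186261 ] 0.08553399600130314
```

View pics/s8.png

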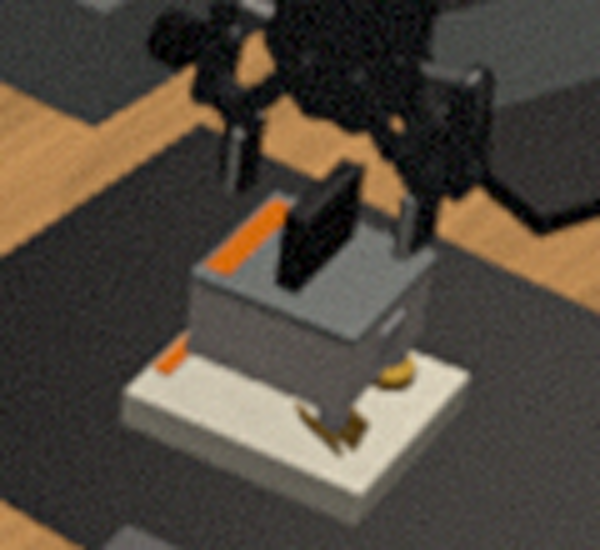

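Released: the case stands on the base with the fin free between the open fingers. I'm retracting straight up, then aside so both cameras can see.

>>> servo_tool:
  steps:
    - {"travel": [0, 0, 0.3], "rotation": [0, 0, 0]}
    - {"travel": [0, 0, 0.6], "rotation": [0, 0, 0]}
    - {"travel": [0, 0, 0.9], "rotation": [0, 0, 0]}
    - {"travel": [0, 0, 0.9], "rotation": [0, 0, 0]}
    - {"travel": [0, 0, 0.9], "rotation": [0, 0, 0]}
    - {"travel": [-0.7, -0.7, 0.6], "rotation": [0, 0, 0]}
    - {"travel": [-0.8, -0.8, 0], "rotation": [0, 0, 0]}
    - {"travel": [-0.8, -0.8, 0], "rotation": [0, 0, -0.4]}
    - {"travel": [-0.8, -0.8, 0], "rotation": [0, 0, -0.4]}
    - {"travel": [-0.8, -0.8, 0], "rotation": [0, 0, -0.4]}

```text
clock: 16.65
eef_pos: [0.4384, -0.3932, 0.2463]
eef_rot: [0.002, 0.73, 0.683, 0.0]
force: [0.7, 0.7, 0.1]
width: 0.0857
```

>>> servo_tool:
  steps:
    - {"travel": [-0.8, -0.8, 0], "rotation": [0, 0, -0.4]}
    - {"travel": [-0.8, -0.8, 0], "rotation": [0, 0, -0.4]}
    - {"travel": [-0.8, -0.8, 0], "rotation": [0, 0, -0.4]}
    - {"travel": [-0.8, -0.8, 0], "rotation": [0, 0, -0.4]}
    - {"travel": [-0.6, -0.6, 0], "rotation": [0, 0, -0.4]}
    - {"travel": [0, 0, 0], "rotation": [0, 0, 0]}

```text
clock: 17.4
eef_pos: [0.3241, -0.5075, 0.2461]
eef_rot: [0.002, 0.824, 0.566, -0.0]
force: [-0.6, -0.8, -0.0]
width: 0.0853
```

```bash
python3 - <<'E'
from h import *
from plant import get_obs,get_image
o=get_obs();print(o["force"],o["eef_pos"],o["width"])
d={n:get_image(n) for n in("side","top")}; pickle.dump(d,open("im4.pkl","wb"))
a=cv2.resize(d["side"]["frame"][140:220,360:450],None,fx=8,fy=7,interpolation=cv2.INTER_CUBIC)
cv2.imwrite("pics/s9.png",a); cv2.imwrite("pics/sfull9.png",d["side"]["frame"])
cv2.imwrite("pics/t9.png",cv2.resize(d["top"]["frame"][185:265,425:505],None,fx=7,fy=7,interpolation=cv2.INTER_CUBIC)); cv2.imwrite("pics/tfull9.png",d["top"]["frame"])
E
```

```text
[-0.57416215 -0.84290421 -0.03954296] [ 0.32406006 -0.507518    0.24608248] 0.08531220598499512
```

View pics/s9.png

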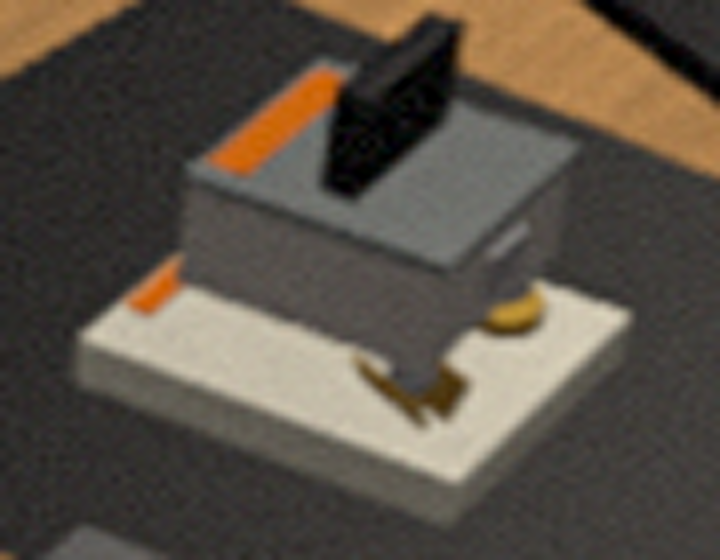

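View pics/t9.png

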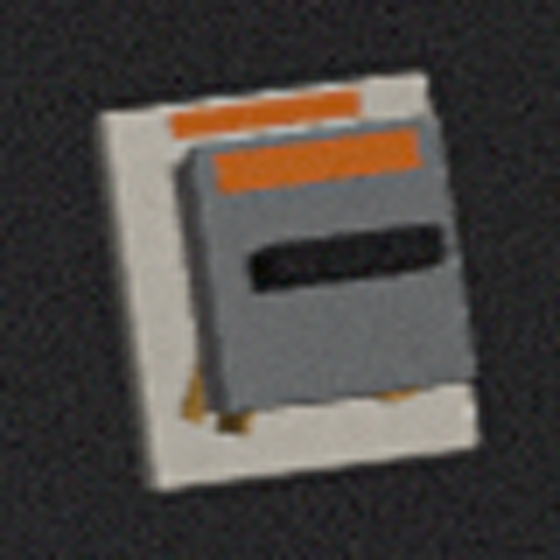

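View pics/tfull9.png

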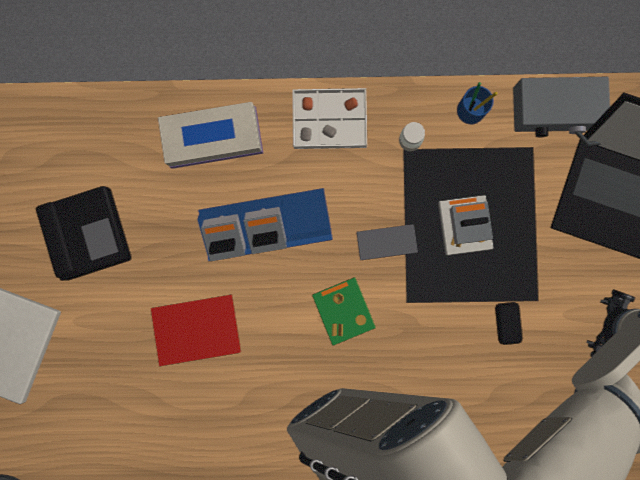

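View pics/sfull9.png

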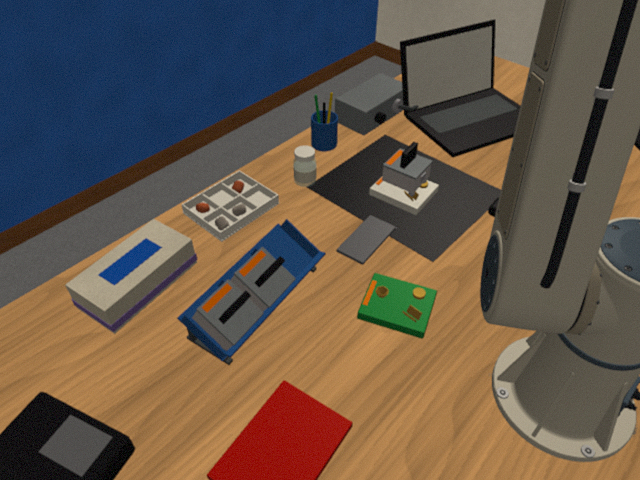

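The case sits on the base with matching stripes; the bystanders look unmoved. I'll check seating by measuring the lid corners' heights and centre against the base.

```bash
python3 - <<'E'
from h import *
d=pickle.load(open("im4.pkl","rb"));T,S=d["top"],d["side"]
s=lambda u,v:(360+(u+.5)/8-.5,140+(v+.5)/7-.5)
t=lambda u,v:(425+(u+.5)/7-.5,185+(v+.5)/7-.5)
sg=np.array([[1,1],[-1,1],[-1,-1],[1,-1]])
tl=[(203,152),(223,412),(474,380),(436,119)]; sl=[(185,168),(447,268),(580,147),(325,58)]
tb=[(102,113),(152,490),(480,445),(425,73)]; sb=[(78,338),(455,482),(632,315)]
P=[]
for a,b,q in zip(tl,sl,sg):
    p,e=tri(T,t(*a),S,s(*b)); P.append(p); print("lid",q,p.round(4),round(e,4))
B=[]
for a,b,q in zip(tb,sb,sg):
    p,e=tri(T,t(*a),S,s(*b)); B.append(p); print("base",q,p.round(4),round(e,4))
P=np.array(P);print("lid z",P[:,2].mean(),"tilt x",(P[[0,3],2].mean()-P[[1,2],2].mean())/.094,"tilt y",(P[[0,1],2].mean()-P[[2,3],2].mean())/.088, "basez",np.array(B)[:,2].mean())
r=R.from_euler('z',BY).as_matrix()[:2,:2]
for nm,im,f,l,b in (("top",T,t,tl,tb),("side",S,s,sl,sb)):
    L=np.array([onz(im,f(*p),.098)[:2] for p in l]); Bc=np.array([onz(im,f(*p),.022)[:2] for p in b]); n=len(b)
    lc=(L-(sg*[.047,.044])@r.T).mean(0); bc=(Bc-(sg[:n]*[.070,.060])@r.T).mean(0)
    print(nm,"lid-base mm in base frame",((lc-bc)@r*1000).round(1),"lid yaw",[round(float(np.arctan2(*(L[i]-L[j])[::-1])),3) for i,j in((0,1),(3,2))],"base yaw",np.arctan2(*(Bc[0]-Bc[1])[::-1]).round(3))
    # expected lid corners if seated
    print(" expected px",[ (proj(im,[*(bc+r@(q*[.047,.044])),.098])).round(1).tolist() for q in sg]," seen",[np.round(f(*p),1).tolist() for p in l])
# bystanders/scene diff
d0=pickle.load(open("im0.pkl","rb"))
for n in("top",):
    df=cv2.GaussianBlur(cv2.absdiff(d[n]["frame"],d0[n]["frame"]).max(2),(5,5),0)
    nn,l,st,c=cv2.connectedComponentsWithStats((df>30).astype(np.uint8))
    print([st[i].tolist() for i in range(1,nn) if st[i,4]>25])
E
```

```text
lid [1 1] [ 0.5965 -0.2305  0.0984] 0.0066
lid [-1  1] [ 0.5043 -0.236   0.0996] 0.003
lid [-1 -1] [ 0.5148 -0.323   0.0986] 0.0043
lid [ 1 -1] [ 0.6055 -0.3125  0.0992] 0.0037
base [1 1] [ 0.6175 -0.2087  0.0231] 0.0024
base [-1  1] [ 0.4798 -0.2229  0.0256] 0.0038
base [-1 -1] [ 0.4946 -0.3433  0.0217] 0.0039
lid z 0.09893440267363483 tilt x -0.003202876155575713 tilt y 0.0012642123960703022 basez 0.023470093433778278
top lid-base mm in base frame [-0.9 -0.2] lid yaw [0.051, 0.115] base yaw 0.107
 expected px [[451.5, 205.4], [456.9, 243.6], [492.9, 238.9], [487.3, 200.8]]  seen [[453.6, 206.3], [456.4, 243.4], [492.3, 238.9], [486.9, 201.6]]
side lid-base mm in base frame [-0.6  0.8] lid yaw [0.086, 0.105] base yaw 0.119
 expected px [[382.0, 163.9], [415.6, 177.7], [432.7, 160.1], [399.9, 147.3]]  seen [[382.7, 163.6], [415.4, 177.9], [432.1, 160.6], [400.2, 147.9]]
[[286, 199, 42, 47, 1523], [449, 201, 44, 43, 1538], [377, 289, 263, 191, 21540], [328, 384, 70, 21, 584], [286, 401, 106, 79, 2613], [352, 400, 17, 13, 32]]
```

The lid is at z ≈ 0.099 (0.098 expected), level within 0.004 rad and centred within 1 mm of the base. The picture difference shows changes only at the moved case and the arm, so I'm handing in.

```bash
python3 - <<'E'
from plant import sign_off
print(sign_off())
E
```

```text
the job is handed in; nothing more can be done
None
```

The job is handed in. The loaded case stands released on the white stage base, its orange stripe at the same end as the base's. The two empty cases were never moved and are still in their rack slots.

**Finding the loaded case:** I lifted the right-hand case (shelf y = -104 mm) first. It hung free at about 4.7–5.0 N, roughly 0.5 kg, so it was the loaded one. An early reading of 1–2.5 N was wrong because the case was rubbing on the fence. I did not weigh the other two, since 0.5 kg is well above an empty case's 0.16 kg.

**Placing it:** The last readings before I let go showed about 13 N at most from the base. A sideways force that changed sign after a small shift showed the feet were held in the seats.

**Last checks, by camera:**
- **Height:** the lid top measured z ≈ 99 mm, against 98 mm expected for a fully seated case.
- **Tilt:** under about 0.004 rad.
- **Centre:** within 1 mm of the base's centre in both views.
- **Rest of the desk:** in the top view, only the moved case and the arm had changed. The arm hides part of that view.

**Disagreements:**
- **Lid direction:** the four lid-edge readings ran from 0.05 to 0.115 rad, against about 0.115 for the base. I put the low one down to a blurred corner.
- **Camera views:** they differed by up to about 7 mm across the base while the case hung above it, and agreed within about 1 mm once it was seated.

The job took about 17.5 s of the 64 s allowed.

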